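# Tip the garlic out of the carousel

## Task

Stand the white bowl upright on the cork coaster under the spout, turn the carousel until the compartment with the garlic bulb is at the spout, and then tip the drum right forward to its stop so that the garlic drops into the bowl. Finish with the drum back at rest and the garlic in the bowl on the coaster; do not touch the garlic itself, keep both apples in the carousel, and leave the tin and the spice jar where they stand.

Things in the scene. Friction and masses are not known exactly. Their poses are not given: they have to be found in the camera images.
- stand: Wooden stand fixed to the table; place and heading vary. Origin on the table under the drum's pivot; x points level to the spout side (ahead-left to left of the robot), z up. Foot 90 x 300 mm, 14 mm high; two posts 171 mm high at y = +-135 mm (14 x 36 mm) carry a round steel pan, the drum, that tips between them. In the pan lies the carousel; its four compartments hold garlic and apples.
- drum (a point): Centre of the pan's floor, on the tipping axis, 165 mm above the table. Moves with the pan: z is the drum's axis, x points to the spout, y is the level tipping axis. Pan: ring wall 111 mm outside radius, 50 mm high, with a gap 100 mm wide at +x where the spout begins. At rest the drum leans 0.45 rad (26 deg) back, away from the spout.
- cradle (a joint): Tipping angle of the drum about point drum's y axis, rad. 0 level; -0.45 rest, leaning back on its stop, spout up; +0.62 tipped right forward on its stop, spout down. A spring with damping (up to 1.5 N m, under 10 N at the handle) always draws it back to rest: hold it while it empties; let go, it returns by itself.
- carousel (a joint): Turn of the carousel in the pan about point drum's z, rad, counter-clockwise from above positive, range -6.4 to 6.4; stays where left (friction 0.1 N m, up to 0.4 N m with the load). Four vanes 55 mm high, 4 mm thick, from the shaft to the ring wall. At value q the compartments' middles stand at q, q+pi/2, q+pi, q+3pi/2 from point drum's x; a compartment empties if its middle is within 0.25 rad of x.
- knob (a point): Middle of the round wooden knob that turns the carousel: 48 mm diameter, 36 mm high (18 mm above and below this point), on the drum's axis 121 mm from the pan's floor. z is the drum's axis, so at rest the knob leans 26 deg from vertical, away from the spout. About 30 mm are free between knob and apples. A light grip slips under the load: hold it firmly.
- handle (a point): Middle of the drum's handle, on the side away from the spout: a round wooden bar 16 mm thick, 96 mm long along point drum's y, at x = -170, z = 30 mm in point drum's frame, 59 mm outside the ring wall; two 10 mm wire arms meet it 42 mm either side of its middle. Raising it in an arc about point drum tips the drum to the spout. Axes as point drum's.
- spout_tip (a point): Middle of the spout's lip, 158 mm from the drum's axis. The spout is a steel chute 108 mm wide outside with side walls 36 mm high, fixed to the pan. At rest the lip stands about 230 mm above the table, 140 mm level from the pivot; tipped, about 70 mm above the table. Axes as point drum's.
- coaster (a point): Top centre of a round cork coaster, 136 mm diameter, 4 mm thick, fixed on the table under the spout, 165 mm level from the pivot; x points level away from the pivot. What is tipped out falls into a bowl standing centred here. At rest the spout overhangs the inner part of such a bowl by 100 mm and more above its rim, so bring the bowl in low from the side or from outside.
- bowl: White stoneware bowl, round, 170 mm across the rim, 52 mm high, foot 110 mm across, wall 8 mm thick and upright in its upper 32 mm, inner floor 8 mm up; 0.25 to 0.5 kg. Loose, starts right of the carousel. Origin: centre of its underside, z up. Can be pinched across the rim.
- garlic_mid (a point): Middle of the garlic bulb, off-white, about 60 mm diameter and 59 mm high, that lies in one of the carousel's compartments (never the one at the spout at the start).
- garlic: The garlic bulb itself; origin: centre of its underside, which turns with it when it rolls.
- apple_a_mid (a point): Middle of the one red apple, 68 mm, in a compartment of its own in the carousel.
- apple_b_mid (a point): Middle of the other red apple, 72 mm, in a compartment of its own in the carousel.
- tin: Food tin, 57 mm diameter, 72 mm high; bystander, loose, origin at the centre of its underside. Other clutter is fixed and in no list: at the front a mug (96 mm high, within 90 mm of x 0.28, y 0.43), a round canister (100 mm high, within 100 mm of x 0.30, y -0.20) and a flat peeler (x 0.29, y 0.08).
- spice_jar: Glass spice jar with dark cap, 40 mm diameter, 105 mm high; bystander, loose, origin at the centre of its underside. Fixed clutter at the back, in no list: wire basket 131 mm high, x 0.57 to 0.86, y 0.32 to 0.54; butter dish 78 mm high at x 0.79, y 0.24; board 400 mm high at x 0.82, y 0.05; moka pot 164 mm high at x 0.78, y -0.24; jars and mortar beyond y -0.45.
Not all that is in view belongs to the job. What is shaped like the part that bears apple_a_mid but purple or yellow is not meant.

How it is judged:
By the outcome, as a careful person would: the job done as asked, in the order asked, and still so for the second after the job is handed in, with the robot touching nothing.
It also fails if it takes over 72 s, if anything falls off the work surface, if the arm or the gripper's body presses on something with over 40 N, if the wrist force passes 120 N, or if a joint passes its speed limit or range.

## Robot

A 7-joint arm with a two-finger parallel gripper is mounted at the origin on a cart in front of the work surface, level with it; the furniture and walls round the work are solid. World frame = base frame: x ahead of the robot, y to its left, z up, the work surface at z = 0. Lengths are in m, angles in rad, forces in N, time in s.
With the tool pointing down it reaches from about 0.425 to 0.925 m from the base axis. Payload 6.8 kg.
Tool frame: the origin (TCP) lies at the very end of the fingers, on their centre line; the grasp point (between the pads) lies r.pinch_z behind it (r.pinch_z is the distance from the TCP to the grasp point, in m); z points along the fingers, y is the line along which they close (so a half turn about z gives the same grasp; the last joint's range is limited). The gripper opens to 85 mm and grips with 20 to 120 N. Pads are 22 mm wide; open, the fingers measure 114 mm over their backs; the gripper's body (76 mm by 85 mm) begins 54 mm behind the grasp point. The pads swing forward as they close: fully open they stand 13 mm farther back than shut.
Start: joints at [1.108, 0.477, 0.022, 1.555, -0.011, 1.109, -0.083], TCP at [0.235, -0.633, 0.231] pointing down, gripper open.
Joint ranges: [-2.96, 2.96], [-0.34, 2.1], [-1.41, 1.46], [0.24, 2.44], [-1.37, 4.51], [0.17, 1.92], [-2.96, 2.96]. Speed limits (rad/s): [2.39, 2.39, 3.14, 3.14, 3.14, 3.14, 3.14].

## Interface

Orientations are given as a rotation vector (axis times angle).
In Python, from bench import status, grab_frame, camera_model, r gives the robot as it stands. The module is installed in compiled form; this text tells all that it offers.
- The arm moves only by the shell command python3 -m creep 'ROWS' [FORCE]. ROWS is text: rows parted by semicolons, each of 7 numbers parted by spaces: the turn, a rotation vector about the tool's x, y, z in rad, then the shift along the tool's x, y, z in mm, then the opening, from -1 (shut) to 1 (fully open). In form: rx ry rz tx ty tz fingers; .... A call has 1 to 10 rows; each row is the pose to reach, as a shift and turn from the pose commanded when the call began, along the tool's axes at that moment; what a row does not reach only later rows make up. A row lasts 1/8 s, in which the tool goes at most 62.5 mm and 10.7 degrees, less where a joint would pass 70% of its speed; a pose out of reach is approached as far as the arm can. A call with a gripper value outside its range is refused whole. The fingers move at their own pace and stop on an object; FORCE is the grip in N (left out, the last holds). Time passes only in rows, so rows that repeat a pose let the fingers close. It gives the time, the measured TCP pose, the force, the opening and the grip force at its end, in the units of the state.
- status.get_obs(): the state, without advancing time (a new reading comes with each control period).
- grab_frame(name): name is "scene" or "top"; returns (picture, depth): 480x640x3 uint8, red, green, blue; 480x640 float32, m along the optical axis (not along the pixel's ray), 0 where there is no reading.
- camera_model(name): a dict with "K" (3x3 intrinsics, pixels), "D" ([k1, k2, p1, p2, k3] as OpenCV has them; the pictures are not rectified), "rvec" (rotation vector, rad) and "tvec" (3), from world to camera coordinates, as OpenCV has them. Camera axes: x right, y down, z forward; pixel columns grow to the right and rows downward; lengths in m; the calibration is good to about 2 mm. A picture is of the moment at which its call begins. camera_model takes no time and is no camera call.
- r.hand_in(): hands the job in; it is judged then, once.
The state is a dict: "clock": time; "joints": joint angles; "qvel": joint speeds; "tau": joint torques, N m; "tcp_pos": TCP position; "orientation": TCP orientation; "contact_force": force on the tool from outside, world axes, zero at the start; "moment": the same for the moment, N m; "grip_width": finger opening in m; "gripper_force": force on a finger pad.
Only numpy, scipy, OpenCV 4.12 (cv2) and the standard library are available. Lean on these libraries where they do the work, as an engineer would, in place of code of your own. Each camera call takes 0.05 s, during which the arm holds its last target. There are 200 camera calls.

## Working session

There is one attempt and no reset: what is moved stays moved. The work goes in short steps, Python scripts to look and compute and a shell command to move; the robot and the scene stay as the last step left them, time stands still between calls to the robot, and variables do not carry over. Pictures are saved under pics/ and viewed, at most 10 in all, crops included, and the job is handed in when it is done.

```bash
mkdir -p pics
cat > h.py <<'E'
import numpy as np, cv2
from bench import status, grab_frame, camera_model, r
from scipy.spatial.transform import Rotation as R
def cam(n):
    c=camera_model(n); return np.array(c["K"],float),np.array(c["D"],float),R.from_rotvec(np.ravel(c["rvec"])).as_matrix(),np.ravel(c["tvec"])
def cloud(n,d):
    K,D,Rm,t=cam(n); v,u=np.mgrid[0:480,0:640]
    p=cv2.undistortPoints(np.stack([u,v],-1).reshape(-1,1,2).astype(float),K,D).reshape(480,640,2)
    P=np.dstack([p*d[...,None],d])
    W=(P-t)@Rm; W[d<=0]=np.nan; return W
def proj(n,X):
    K,D,Rm,t=cam(n); return cv2.projectPoints(np.atleast_2d(X).astype(float),Rm,t,K,D)[0].reshape(-1,2)
def ray(n,uv,z):
    K,D,Rm,t=cam(n); p=cv2.undistortPoints(np.array([[uv]],float),K,D).ravel()
    d=Rm.T@np.array([p[0],p[1],1]); o=-Rm.T@t; return o+d*(z-o[2])/d[2]
E
python3 - <<'E'
from h import *
for n in("scene","top"):
    im,d=grab_frame(n); cv2.imwrite(f"pics/{n}0.png",im[...,::-1]); np.save(f"{n}0.npy",d); np.save(f"{n}0im.npy",im)
    print(n,-cam(n)[2].T@cam(n)[3],(d>0).mean())
o=status.get_obs(); print(o["tcp_pos"],o["orientation"],r.pinch_z,o["clock"],R.from_rotvec(o["orientation"]).as_matrix().round(3))
E
```

```text
scene [0.09977391 0.35687685 0.98045354] 0.9959244791666667
top [ 0.49664624 -0.10177232  1.33704269] 0.9959635416666667
[ 0.23430846 -0.6324785   0.23041986] [-3.09073536e+00 -5.54147234e-01  6.28704986e-04] 0.0187 0.1 [[ 0.938  0.347 -0.001]
 [ 0.347 -0.938  0.001]
 [-0.    -0.002 -1.   ]]
```

View pics/scene0.png

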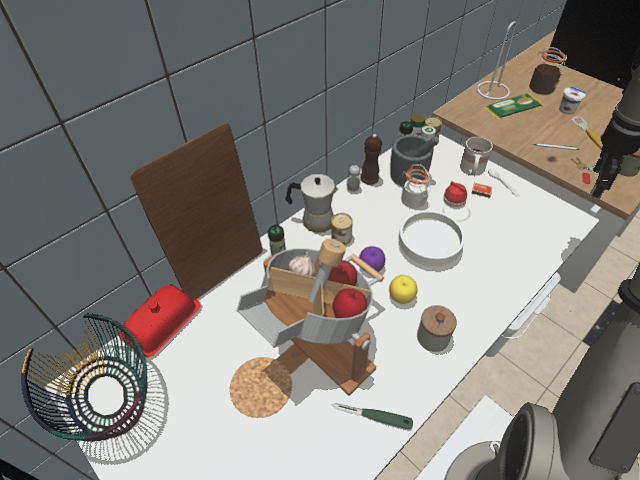

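View pics/top0.png

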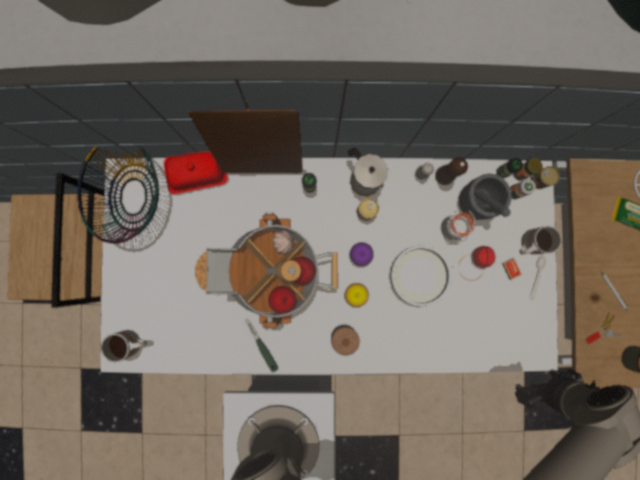

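The pictures show the garlic at top (283,240) / scene (301,264). The apples in the carousel are at top (282,299) and (301,270), with one compartment, at the spout side, empty. The bowl is at top (419,276), the coaster at top (203,270), the knob at top (290,270) and the handle at top (333,272). The purple (361,254) and yellow (357,295) fruit lie on the table and are decoys. The red thing at (484,257) is also outside the carousel.

Run:
```python
from h import *
im={n:np.load(n+"0im.npy") for n in("scene","top")}; W={n:cloud(n,np.load(n+"0.npy")) for n in im}
hsv={n:cv2.cvtColor(im[n],cv2.COLOR_RGB2HSV) for n in im}
def fitc(P):
    A=np.c_[2*P[:,:2],np.ones(len(P))]; s=np.linalg.lstsq(A,(P[:,:2]**2).sum(1),rcond=None)[0]
    return s[:2],np.sqrt(s[2]+s[:2]@s[:2])
# bowl rim: top-camera contour of points with z 45..56 near
for n,(u,v) in (("top",(419,276)),("scene",(431,238))):
    w=W[n]; c=np.nanmedian(w[v-5:v+5,u-5:u+5].reshape(-1,3),0); m=(np.hypot(w[...,0]-c[0],w[...,1]-c[1])<.12)&(w[...,2]>.047)&(w[...,2]<.058)
    P=w[m]; print("bowl",n,c.round(3),fitc(P),len(P),np.median(P[:,2]))
# coaster
n="scene"; w=W[n]; h=hsv[n]
m=(h[...,0]>8)&(h[...,0]<25)&(h[...,1]>60)&(w[...,2]<.012)&(w[...,2]>-.006)&(w[...,1]>.2)&(w[...,0]>.35)
k,l,s,ce=cv2.connectedComponentsWithStats(m.astype(np.uint8)); i=1+s[1:,4].argmax()
ct=max(cv2.findContours((l==i).astype(np.uint8),0,1)[0],key=len); ct=cv2.convexHull(ct)
P=np.array([ray(n,p,.004) for p in ct[:,0].astype(float)]); print("coaster",ce[i],s[i],fitc(P),W[n][int(ce[i][1]),int(ce[i][0])])
# knob top, handle, garlic, from clouds
for n,box in (("top",(270,310,250,290)),("scene",(310,350,235,275))):
    w=W[n]; s=w[box[2]:box[3],box[0]:box[1]].reshape(-1,3); P=s[s[:,2]>.262]; print("knob pts>.262",n,len(P),P.mean(0),P.min(0),P.max(0))
for n,pt in (("top",(333,272)),("scene",(367,267)),("scene",(301,264)),("top",(283,240)),("top",(282,299)),("top",(303,268)),("top",(309,182)),("top",(368,209)),("scene",(342,228))):
    w=W[n]; u,v=pt; print(n,pt,w[v,u].round(3),hsv[n][v,u])
# handle points: wood colored, z 0.21-.30, in top image x>322
w=W["top"]; m=np.zeros((480,640),bool); m[245:300,318:345]=1; m&=(w[...,2]>.08)&(w[...,2]<.2)
P=w[m]; print("handle",len(P),P.mean(0),P.min(0),P.max(0))
# posts: tops near z .171
for n in W:
    w=W[n]
    m=(abs(w[...,2]-.171)<.006)&(hsv[n][...,0]<20)&(hsv[n][...,1]>80)&(np.abs(w[...,1]-.15)<.2)&(w[...,0]>.3)&(w[...,0]<.75)
    k,l,s,ce=cv2.connectedComponentsWithStats(m.astype(np.uint8))
    for i in range(1,k):
        if s[i,4]>15: print("post",n,ce[i],s[i,4],w[l==i].mean(0).round(3))
```

```text
bowl top [ 0.484 -0.403  0.008] (array([ 0.48405148, -0.40079224]), np.float64(0.08068001585838597)) 492 0.051581191448565884
bowl scene [ 0.497 -0.418  0.009] (array([ 0.49186112, -0.40060265]), np.float64(0.08298620737510186)) 603 0.05207873614819187
coaster [245.89162011 399.11955307] [230 373  42  44 895] (array([0.49959982, 0.18906717]), np.float64(0.05728372234809993)) [0.49665658 0.22029704 0.00665271]
knob pts>.262 top 414 [ 0.49876501 -0.04356586  0.28876897] [ 0.47618744 -0.06994243  0.26605765] [ 0.5222238  -0.0145341   0.30222418]
knob pts>.262 scene 586 [ 0.49496614 -0.03380586  0.28632302] [ 0.47618189 -0.06857285  0.26202479] [ 0.52475136 -0.01263537  0.30239436]
top (333, 272) [ 0.494 -0.151  0.124] [ 17 128 163]
scene (367, 267) [ 0.496 -0.151  0.126] [ 18  96 228]
scene (301, 264) [ 0.564 -0.014  0.2  ] [ 12  46 205]
top (283, 240) [ 0.573 -0.025  0.199] [ 13  57 171]
top (282, 299) [ 0.43  -0.025  0.216] [  0 178 119]
top (303, 268) [ 0.504 -0.075  0.192] [  0 172 113]
top (309, 182) [ 0.737 -0.088  0.099] [ 57 100  87]
top (368, 209) [ 0.668 -0.251  0.068] [ 21  9
[... 164 characters left out ...]
11182508  0.16358779]
post scene [305.86206897 300.87356322] 87 [0.503 0.029 0.174]
post scene [328.27118644 297.13559322] 59 [ 0.479 -0.011  0.171]
post scene [327.69090909 313.56363636] 55 [0.454 0.016 0.168]
post scene [360.66666667 341.76      ] 75 [0.363 0.017 0.174]
post top [270.15789474 217.34210526] 38 [0.632 0.009 0.175]
post top [264.71825397 242.69444444] 252 [0.568 0.022 0.171]
post top [281.375      259.58333333] 24 [ 0.526 -0.02   0.171]
post top [261.64835165 270.57142857] 91 [0.498 0.029 0.174]
post top [280.68421053 280.84210526] 19 [ 0.472 -0.018  0.172]
post top [264.0125523  298.34728033] 239 [0.428 0.023 0.171]
post top [272.02857143 324.31428571] 35 [0.364 0.003 0.174]
```

Run:
```python
import cv2
a=cv2.imread("pics/scene0.png")[200:420,220:480]; cv2.imwrite("pics/c1.png",cv2.resize(a,None,fx=2.7,fy=2.7,interpolation=2))
```

```text
(no output)
```

View pics/c1.png

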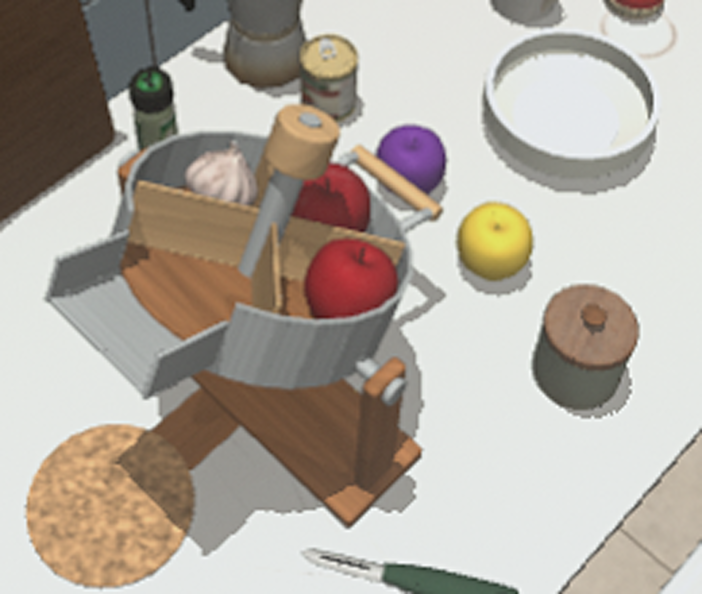

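The crop confirms it: the off-white garlic lies in the compartment at crop (222,175), in the pan's far side. The red apples share the pan at crop (335,200) and (350,275), and the purple and yellow fruit are outside it. Next I refine the coaster, the heading and the vane angle, then move.

```bash
cat >> h.py <<'E'
def delta(pos,Rt=None):
    o=status.get_obs(); R0=R.from_rotvec(o["orientation"]); Rt=R0 if Rt is None else Rt
    print("rot",(R0.inv()*Rt).as_rotvec().round(3),"mm",(R0.inv().apply(np.array(pos)-o["tcp_pos"])*1000).round(1))
def down(psi): # tool down, tool x at heading psi
    c,s=np.cos(psi),np.sin(psi); return R.from_matrix(np.array([[c,s,0],[s,-c,0],[0,0,-1]]))
def drumR(psi,th): # stand heading psi, tip th
    return R.from_euler("z",psi)*R.from_euler("y",th)
E
python3 - <<'E'
from h import *
im={n:np.load(n+"0im.npy") for n in("scene","top")}; W={n:cloud(n,np.load(n+"0.npy")) for n in im}
def fitc(P):
    A=np.c_[2*P[:,:2],np.ones(len(P))]; s=np.linalg.lstsq(A,(P[:,:2]**2).sum(1),rcond=None)[0]
    return s[:2],np.sqrt(s[2]+s[:2]@s[:2])
w=W["scene"]; h=cv2.cvtColor(im["scene"],cv2.COLOR_RGB2HSV)
m=(h[...,0]>5)&(h[...,0]<30)&(h[...,1]>50)&(abs(w[...,2])<.015)&(w[...,1]>.1)&(w[...,0]>.38)
m=cv2.morphologyEx(m.astype(np.uint8),cv2.MORPH_CLOSE,np.ones((5,5))); k,l,s,ce=cv2.connectedComponentsWithStats(m); i=1+s[1:,4].argmax()
ct=max(cv2.findContours((l==i).astype(np.uint8),0,1)[0],key=len)[:,0].astype(float)
P=np.array([ray("scene",p,.004) for p in ct]); P=P[P[:,1]>.17]; print("coaster",s[i],fitc(P),P.min(0),P.max(0))
# handle axis: bar top ridge
for n,b in(("top",(318,350,245,300)),("scene",(340,400,240,290))):
    Q=W[n][b[2]:b[3],b[0]:b[1]].reshape(-1,3); hq=cv2.cvtColor(im[n],cv2.COLOR_RGB2HSV)[b[2]:b[3],b[0]:b[1]].reshape(-1,3)
    Q=Q[(hq[:,0]>8)&(hq[:,0]<25)&(hq[:,1]>60)&(Q[:,2]>.1)&(Q[:,2]<.14)]
    c=Q.mean(0); d=np.linalg.svd(Q-c)[2][0]; print("handle",n,len(Q),c,d,Q[:,0].min(),Q[:,0].max())
for n in W:
    q=drumR(np.pi/2,-.45).inv().apply((W[n]-np.array([.498,.014,.165])).reshape(-1,3)).reshape(480,640,3)
    r_=np.hypot(q[...,0],q[...,1]); a=np.arctan2(q[...,1],q[...,0])
    hs=cv2.cvtColor(im[n],cv2.COLOR_RGB2HSV)
    mm=(r_>.06)&(r_<.1)&(abs(q[...,2]-.054)<.005)&(hs[...,0]>8)&(hs[...,0]<30)
    H,e=np.histogram(np.degrees(a[mm]),bins=np.arange(-180,181,6)); print(n,[(int(e[i]),int(H[i])) for i in range(60) if H[i]>3])
    g=(r_<.1)&(hs[...,1]<80)&(hs[...,2]>120)&(q[...,2]>.02)&(q[...,2]<.07)&(a<-.9)&(r_>.03); print("garlic",n,g.sum(),q[g].mean(0))
    rg=(abs(q[...,2]-.049)<.004)&(r_>.095)&(r_<.125); print("ring",fitc(q[rg]))
delta([.487,-.3197,.15],down(0)); delta([.487,-.3197,.024],down(0))
E
```

```text
coaster [ 230  355   65   63 3056] (array([0.49791771, 0.17697197]), np.float64(0.06692937839803693)) [0.43076155 0.17010368 0.004     ] [0.56574638 0.24444169 0.004     ]
handle top 209 [ 0.4993493  -0.15544091  0.12435838] [-9.99997492e-01  6.29021049e-04  2.14952624e-03] 0.4526788076257552 0.5467589679339141
handle scene 226 [ 0.49822398 -0.1505791   0.12440472] [-0.99980176 -0.01895595 -0.00609189] 0.45315112326946994 0.5462365834358196
scene [(-138, 5), (-132, 5), (-120, 7), (-114, 17), (-54, 4), (-48, 81), (42, 42), (132, 60), (138, 6)]
garlic scene 405 [-0.01930272 -0.06774339  0.0385799 ]
ring (array([ 0.00015751, -0.00234938]), np.float64(0.10844855022184823))
top [(-138, 32), (-120, 16), (-114, 11), (-48, 36), (42, 40), (132, 34)]
garlic top 264 [-0.01964772 -0.07131848  0.04105859]
ring (array([-0.00244835, -0.00057743]), np.float64(0.10883227863304248))
rot [-0.002  0.     0.355] mm [ 345.6 -205.4   80.7]
rot [-0.002  0.     0.355] mm [ 345.6 -205.2  206.7]
```

The coaster is at (0.498, 0.178), the pivot at (0.499, 0.013), the heading is +90° and q is about 0, so the carousel has to turn by +π/2. The circle radii and handle height match the sizes given. Now I move to the bowl.

```bash
python3 -m creep '0 0 .15 50 -30 5 1;0 0 .3 100 -60 20 1;0 0 .355 150 -90 35 1;0 0 .355 200 -120 50 1;0 0 .355 250 -150 60 1;0 0 .355 300 -180 70 1;0 0 .355 346 -205 81 1;0 0 .355 346 -205 81 1;0 0 .355 346 -205 81 1'
python3 - <<'E'
from h import *
im,d=grab_frame("top"); W=cloud("top",d)
# outer silhouette of bowl: white-ish ring at rim height
m=(W[...,2]>.047)&(W[...,2]<.056)&(abs(W[...,1]+.4)<.11)&(abs(W[...,0]-.485)<.11)
P=W[m]; c=P[:,:2].mean(0)
for _ in range(3):
    a=np.arctan2(P[:,1]-c[1],P[:,0]-c[0]); rr=np.hypot(P[:,0]-c[0],P[:,1]-c[1]); print(c,[ (int(np.degrees(t)),round(float(np.percentile(rr[abs(a-t)<.3],95)),4)) for t in np.arange(-2.8,3,.7) if (abs(a-t)<.3).sum()>3])
    break
delta([.487,-.3197,.024],down(0))
E
```

```text
clock: 1.23
tcp_pos: [0.4872, -0.3209, 0.15]
orientation: [3.141, -0.0, -0.002]
contact_force: [-1.3, -1.5, 0.4]
grip_width: 0.0852
gripper_force: 0.0
[ 0.53393929 -0.38027825] [(-80, 0.1302), (-40, 0.0549), (0, 0.033), (40, 0.0325), (80, 0.0475), (120, 0.0675), (160, 0.1059)]
rot [ 0.001  0.001 -0.002] mm [  0.3  -2.1 126.2]
```

```bash
python3 -m creep '0 0 0 0 -1 50 1;0 0 0 0 -1 95 1;0 0 0 0 -1 120 1;0 0 0 0 -1 125 1;0 0 0 0 -1 125 1;0 0 0 0 -1 125 -1;0 0 0 0 -1 125 -1;0 0 0 0 -1 125 -1;0 0 0 0 -1 125 -1;0 0 0 0 -1 125 -1' 100 && python3 -m creep '0 0 0 0 0 0 -1;0 0 0 0 0 -10 -1;0 0 0 0 0 -40 -1;0 0 0 0 0 -60 -1;0 0 0 0 0 -60 -1'
python3 - <<'E'
from h import *
im,d=grab_frame("scene"); cv2.imwrite("pics/g1.png",im[150:350,300:600,::-1])
print(status.get_obs()["joints"])
E
```

```text
clock: 2.52
tcp_pos: [0.4885, -0.3197, 0.0258]
orientation: [3.141, -0.0, 0.002]
contact_force: [1.0, 0.2, 4.0]
grip_width: 0.0074
gripper_force: 95.3
clock: 3.15
tcp_pos: [0.488, -0.3198, 0.0864]
orientation: [3.141, -0.001, 0.002]
contact_force: [0.8, -0.1, -3.8]
grip_width: 0.008
gripper_force: 95.3
[ 0.49471847  0.50357466 -0.02794047  1.89823907  0.01990294  0.74039507
 -1.11569241]
```

View pics/g1.png

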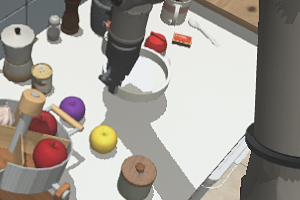

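```bash
python3 -m creep '0 0 0 0 0 -30 -1;0 0 0 0 0 -75 -1;0 0 0 0 0 -125 -1;0 0 0 0 0 -175 -1;0 0 0 0 -20 -225 -1;0 0 0 0 -45 -275 -1;0 0 0 0 -80 -305 -1;0 0 0 0 -120 -315 -1;0 0 0 0 -150 -315 -1;0 0 0 0 -160 -315 -1'
python3 - <<'E'
from h import *
o=status.get_obs(); print(o["joints"].round(3)); delta([.498,.371,.40],down(0))
E
```

```text
clock: 4.45
tcp_pos: [0.4874, -0.1573, 0.3988]
orientation: [-3.14, -0.005, 0.004]
contact_force: [0.1, -0.2, -4.0]
grip_width: 0.0075
gripper_force: 95.5
[ 0.306  0.094 -0.126  1.691  0.011  1.36  -1.389]
rot [-0.001  0.003  0.003] mm [ 1.220e+01 -5.283e+02 -5.000e-01]
```

```bash
python3 -m creep '0 0 0 0 -30 0 -1;0 0 0 0 -80 0 -1;0 0 0 3 -135 0 -1;0 0 0 5 -190 0 -1;0 0 0 8 -245 0 -1;0 0 0 10 -300 0 -1;0 0 0 11 -355 0 -1;0 0 0 11 -410 0 -1;0 0 0 11 -465 0 -1;0 0 0 11 -510 0 -1'
python3 - <<'E'
from h import *
o=status.get_obs(); print(o["joints"].round(3)); delta([.498,.371,.035],down(0))
E
```

```text
clock: 5.7
tcp_pos: [0.4994, 0.3516, 0.3985]
orientation: [3.141, -0.001, -0.003]
contact_force: [0.4, -0.7, -4.3]
grip_width: 0.0074
gripper_force: 95.5
[-0.334  0.309 -0.505  1.455  0.149  1.418 -2.413]
rot [ 0.001  0.002 -0.001] mm [ -0.8 -19.8 363.5]
```

```bash
python3 -m creep '0 0 0 -1 -18 30 -1;0 0 0 -1 -20 80 -1;0 0 0 -1 -20 135 -1;0 0 0 -1 -20 190 -1;0 0 0 -1 -20 245 -1;0 0 0 -1 -20 295 -1;0 0 0 -1 -20 330 -1;0 0 0 -1 -20 345 -1;0 0 0 -1 -20 350 -1;0 0 0 -1 -20 350 -1'
python3 - <<'E'
from h import *
im,d=grab_frame("scene"); cv2.imwrite("pics/g2.png",im[150:450,150:550,::-1])
o=status.get_obs(); print(o["joints"].round(3)); delta([.498,.259,.031],down(0))
E
```

```text
clock: 6.95
tcp_pos: [0.4987, 0.3708, 0.0512]
orientation: [-3.141, 0.001, -0.002]
contact_force: [-0.3, -0.1, -3.6]
grip_width: 0.0074
gripper_force: 95.7
[-0.429  0.639 -0.423  1.798  0.357  0.779 -2.606]
rot [-0.001 -0.002 -0.001] mm [ -0.8 112.1  20.4]
```

View pics/g2.png

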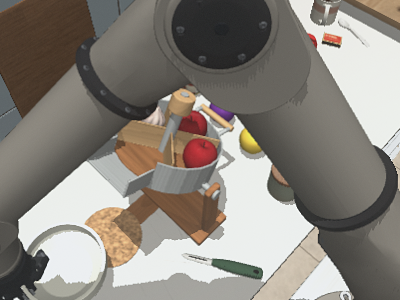

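The picture shows the bowl held level at crop (65,260), beside the coaster at crop (112,237). Next I slide it in and set it down.

```bash
python3 -m creep '0 0 0 0 25 0 -1;0 0 0 0 55 0 -1;0 0 0 -1 85 3 -1;0 0 0 -1 105 8 -1;0 0 0 -1 112 12 -1;0 0 0 -1 112 16 -1;0 0 0 -1 112 19 -1;0 0 0 -1 112 21 -1;0 0 0 -1 112 21 -1'
python3 - <<'E'
from h import *
o=status.get_obs(); print(o["joints"].round(3)); delta([.498,.259,.031],down(0))
E
```

```text
clock: 8.12
tcp_pos: [0.4968, 0.2601, 0.0299]
orientation: [-3.14, -0.002, -0.001]
contact_force: [-2.2, 1.4, 2.7]
grip_width: 0.0075
gripper_force: 96.3
[-0.271  0.597 -0.415  1.953  0.374  0.666 -2.489]
rot [-0.001 -0.001  0.001] mm [ 1.2  1.1 -1.1]
```

```bash
python3 -m creep '0 0 0 0 0 0 0.2;0 0 0 0 0 0 0.2;0 0 0 0 0 0 0.2;0 0 0 0 0 -20 0.2;0 0 0 0 -5 -60 0.2;0 0 0 0 -20 -110 0.2;0 0 0 0 -30 -165 0.2;0 0 0 0 -30 -220 0.2;0 0 0 0 -30 -280 0.2;0 0 0 0 -30 -330 1'
python3 - <<'E'
from h import *
im,d=grab_frame("top"); cv2.imwrite("pics/t2.png",im[150:400,90:490,::-1]); W=cloud("top",d)
m=(W[...,2]>.048)&(W[...,2]<.057)&(abs(W[...,1]-.18)<.11)&(abs(W[...,0]-.5)<.11)
P=W[m]; A=np.c_[2*P[:,:2],np.ones(len(P))]; s=np.linalg.lstsq(A,(P[:,:2]**2).sum(1),rcond=None)[0]; print(s[:2],np.sqrt(s[2]+s[:2]@s[:2]),len(P))
print(status.get_obs()["joints"].round(3))
E
```

```text
clock: 9.38
tcp_pos: [0.4964, 0.2886, 0.3635]
orientation: [-3.14, -0.001, -0.004]
contact_force: [0.4, 0.3, -0.3]
grip_width: 0.0676
gripper_force: 0.0
[0.49073581 0.17887285] 0.08072718798023581 263
[-0.201  0.253 -0.537  1.589  0.135  1.323 -2.326]
```

View pics/t2.png

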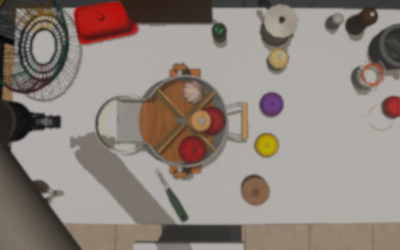

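The bowl stands centred on the coaster. Its measured centre is (0.49, 0.179), and the x value carries the same bias as before. Now the knob.

```bash
cat >> h.py <<'E'
PIV=np.array([.499,.013,.165])
def knobpose(d,tilt=-.45,a=0): # TCP at height d on the drum axis, tool z = -drum z
    D=drumR(np.pi/2,tilt); z=-D.as_matrix()[:,2]; x=np.array([1.,0,0]); M=np.stack([x,np.cross(z,x),z],1)
    return PIV-z*d, R.from_matrix(M)*R.from_rotvec([0,0,a])
E
python3 - <<'E'
from h import *
for d in(.2,.106): delta(*knobpose(d)); print(knobpose(d)[0])
# check knob from first cloud: points near knob in drum frame
for n in("top","scene"):
    q=drumR(np.pi/2,-.45).inv().apply((cloud(n,np.load(n+"0.npy"))-PIV).reshape(-1,3))
    k=q[(abs(q[:,2]-.139)<.003)&(np.hypot(q[:,0],q[:,1])<.04)]; print(n,len(k),k.mean(0),k.min(0),k.max(0))
E
```

```text
rot [ 0.443 -0.011  0.003] mm [3.000e-01 3.646e+02 2.300e+01]
[ 0.499      -0.07399311  0.34508942]
rot [ 0.443 -0.011  0.003] mm [ -0.6 324.3 107.9]
[ 0.499      -0.03310635  0.26044739]
top 263 [-1.12914049e-03  1.35618453e-04  1.39481437e-01] [-0.02549318 -0.02273815  0.13601791] [0.02254941 0.02238306 0.14199289]
scene 244 [0.00378673 0.00016678 0.13963704] [-0.02422237 -0.02575136  0.13609541] [0.02380912 0.0214669  0.14197575]
```

```bash
python3 -m creep '0 0 0 0 30 -25 1;0 0 0 0 85 -35 1;0.1 0 0 0 140 -35 1;0.25 -0.005 0 0 195 -35 1;0.4 -0.01 0 0 250 -30 1;0.443 -0.011 0 0 310 -10 1;0.443 -0.011 0.003 0 350 15 1;0.443 -0.011 0.003 0 365 23 1;0.443 -0.011 0.003 0 365 23 1;0.443 -0.011 0.003 0 365 23 1'
python3 - <<'E'
from h import *
print(status.get_obs()["joints"].round(3))
delta(*knobpose(.2)); delta(*knobpose(.106))
E
```

```text
clock: 10.68
tcp_pos: [0.4973, -0.0742, 0.3377]
orientation: [-2.698, -0.001, 0.013]
contact_force: [0.9, -0.0, 0.2]
grip_width: 0.0853
gripper_force: 0.0
[ 0.483  0.209 -0.226  1.763 -0.391  1.323 -1.186]
rot [ 0.007  0.01  -0.001] mm [ 1.6 -3.3 -6.6]
rot [ 0.007  0.01  -0.001] mm [ 2.5 -3.9 87.4]
```

```bash
python3 -m creep '0.005 0.01 0 2 -4 10 1;0.005 0.01 0 2 -4 40 1;0.005 0.01 0 2 -4 70 1;0.005 0.01 0 2 -4 85 1;0.005 0.01 0 2 -4 87 1;0.005 0.01 0 2 -4 87 1'
python3 - <<'E'
from h import *
print(status.get_obs()["joints"].round(3))
delta(*knobpose(.106))
E
```

```text
clock: 11.42
tcp_pos: [0.4985, -0.0358, 0.2601]
orientation: [-2.694, 0.007, -0.0]
contact_force: [0.3, 0.0, -0.9]
grip_width: 0.0855
gripper_force: 0.0
[ 0.442  0.255 -0.257  1.893 -0.418  1.125 -1.18 ]
rot [ 0.002 -0.001 -0.005] mm [ 0.5 -2.6  0.9]
```

```bash
python3 -m creep '0 0 0 0 -2.5 1 1;0 0 0 0 -2.5 1 -1;0 0 0 0 -2.5 1 -1;0 0 0 0 -2.5 1 -1;0 0 0 0 -2.5 1 -1;0 0 0 0 -2.5 1 -1;0 0 0 0 -2.5 1 -1' 120
python3 - <<'E'
from h import *
o=status.get_obs();print(o["joints"].round(3),o["moment"])
delta(*knobpose(.106)); delta(*knobpose(.106,a=-1.57))
E
```

```text
clock: 12.3
tcp_pos: [0.4983, -0.0346, 0.2601]
orientation: [-2.695, 0.009, -0.0]
contact_force: [-1.8, -4.6, 4.8]
grip_width: 0.0458
gripper_force: 121.6
[ 0.44   0.254 -0.258  1.895 -0.418  1.123 -1.184] [-0.69848692  0.27540362  0.2876818 ]
rot [ 0.003 -0.002 -0.007] mm [ 0.7 -1.5  0.3]
rot [ 4.000e-03  1.000e-03 -1.577e+00] mm [ 0.7 -1.5  0.3]
```

```bash
python3 -m creep '0 0 -.06 0 0 0 -1;0 0 -.18 0 0 0 -1;0 0 -.30 0 0 0 -1;0 0 -.42 0 0 0 -1;0 0 -.54 0 0 0 -1;0 0 -.66 0 0 0 -1;0 0 -.78 0 0 0 -1;0 0 -.84 0 0 0 -1;0 0 -.84 0 0 0 -1'
python3 - <<'E'
from h import *
o=status.get_obs();print(o["joints"].round(3),o["moment"])
delta(*knobpose(.106)); delta(*knobpose(.106,a=-1.58))
E
```

```text
clock: 13.42
tcp_pos: [0.4988, -0.035, 0.2599]
orientation: [-2.491, -1.102, -0.253]
contact_force: [2.0, -5.5, 1.8]
grip_width: 0.0463
gripper_force: 121.8
[ 0.543  0.266 -0.379  1.888 -0.383  1.114 -0.377] [-1.02870447  0.17242143  0.22138287]
rot [ 0.005 -0.001  0.834] mm [ 1.6 -1.1  0.3]
rot [ 0.004  0.003 -0.746] mm [ 1.6 -1.1  0.3]
```

```bash
python3 -m creep '0 0 -.06 0 0 0 -1;0 0 -.18 0 0 0 -1;0 0 -.30 0 0 0 -1;0 0 -.42 0 0 0 -1;0 0 -.54 0 0 0 -1;0 0 -.66 0 0 0 -1;0 0 -.74 0 0 0 -1;0 0 -.745 0 0 0 -1;0 0 -.745 0 0 0 -1' && python3 -m creep '0 0 0 0 0 0 1;0 0 0 0 0 0 1;0 0 0 0 0 0 1;0 0 0 0 0 0 1;0 0 0 0 0 -20 1;0 0 0 0 0 -60 1;0 0 0 0 0 -110 1;0 0 0 0 0 -130 1'
python3 - <<'E'
from h import *
print(status.get_obs()["joints"].round(3))
for n in("top","scene"):
    im,d=grab_frame(n); W=cloud(n,d); cv2.imwrite(f"pics/v_{n}.png",im[...,::-1])
    q=drumR(np.pi/2,-.45).inv().apply((W-PIV).reshape(-1,3)).reshape(480,640,3)
    r_=np.hypot(q[...,0],q[...,1]); a=np.arctan2(q[...,1],q[...,0]); hs=cv2.cvtColor(im,cv2.COLOR_RGB2HSV)
    mm=(r_>.05)&(r_<.1)&(abs(q[...,2]-.054)<.005)&(hs[...,0]>8)&(hs[...,0]<30)
    H,e=np.histogram(np.degrees(a[mm]),bins=np.arange(-180,181,6)); print(n,[(int(e[i]),int(H[i])) for i in range(60) if H[i]>3])
    for nm,c in(("garlic",(hs[...,1]<80)&(hs[...,2]>120)),("red",((hs[...,0]<6)|(hs[...,0]>174))&(hs[...,1]>120))):
        g=(r_<.1)&c&(q[...,2]>.02)&(q[...,2]<.08)&(r_>.03)
        if g.sum(): print(nm,g.sum(),q[g].mean(0).round(3))
a=np.hstack([cv2.imread("pics/v_top.png")[180:360,170:390],cv2.imread("pics/v_scene.png")[200:380,210:430]]); cv2.imwrite("pics/v.png",cv2.resize(a,None,fx=1.8,fy=1.8))
E
```

```text
clock: 14.55
tcp_pos: [0.4998, -0.0354, 0.2597]
orientation: [-1.97, -1.984, -0.453]
contact_force: [10.6, -5.9, -0.9]
grip_width: 0.0455
gripper_force: 122.2
clock: 15.55
tcp_pos: [0.4988, -0.0907, 0.3793]
orientation: [-1.969, -1.984, -0.454]
contact_force: [0.6, 0.1, -1.5]
grip_width: 0.0854
gripper_force: 0.0
[ 0.709  0.211 -0.456  1.682 -0.345  1.395  0.346]
top [(-138, 39), (-132, 5), (-48, 47), (-18, 5), (-12, 11), (-6, 21), (0, 13), (6, 9), (12, 7), (18, 6), (42, 42), (48, 6), (132, 36), (138, 4)]
garlic 302 [0.055 0.002 0.047]
red 940 [-0.032 -0.043  0.059]
scene [(-138, 4), (-132, 13), (-48, 95), (-18, 5), (-12, 8), (-6, 25), (0, 25), (6, 11), (12, 13), (42, 51), (132, 85)]
garlic 539 [0.054 0.003 0.043]
red 1136 [-0.024 -0.034  0.055]
```

View pics/v.png

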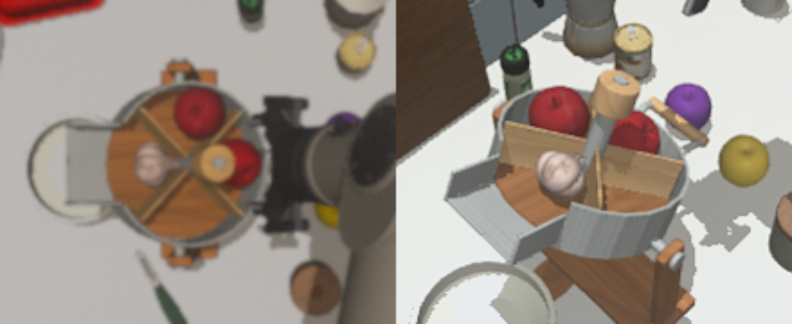

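The picture shows the garlic at the spout compartment (left part, 152,163), with the vanes at ±45° and both apples in the rear compartments. Now the handle.

```bash
cat >> h.py <<'E'
def hpose(th,back=0,e=.1,pz=.0187):
    h=PIV+drumR(np.pi/2,th).apply([-.170,0,.030]); t=-th+e
    Rt=R.from_matrix(np.diag([1.,-1,-1]));  Rt=R.from_euler("x",t)*Rt
    return h+Rt.apply([0,0,pz-back]),Rt
E
python3 - <<'E'
from h import *
print(status.get_obs()["joints"].round(3))
for b in(.11,0): delta(*hpose(-.45,b)); print(hpose(-.45,b)[0])
E
```

```text
[ 0.709  0.212 -0.456  1.683 -0.345  1.393  0.346]
rot [0.085 0.079 1.578] mm [-178.4   -2.   117.3]
[ 0.499      -0.20084632  0.19590476]
rot [0.085 0.079 1.578] mm [-167.    -2.4  226.7]
[ 0.499      -0.14335072  0.10212706]
```

```bash
python3 -m creep '0 0 .12 -30 0 0 0;.02 .02 .30 -75 0 0 0;.03 .02 .47 -120 0 5 0;.03 .03 .64 -160 -1 20 0;.04 .04 .81 -178 -2 50 0;.05 .05 .98 -178 -2 80 0;.06 .06 1.15 -178 -2 105 0;.07 .07 1.32 -178 -2 117 0;.08 .08 1.48 -178 -2 117 0;.085 .079 1.578 -178 -2 117 0' && python3 -m creep '0 0 0 0 0 0 0;0 0 0 0 0 0 0'
python3 - <<'E'
from h import *
print(status.get_obs()["joints"].round(3))
delta(*hpose(-.45,.11)); delta(*hpose(-.45,0))
E
```

```text
clock: 16.9
tcp_pos: [0.4966, -0.1978, 0.1926]
orientation: [-2.588, 0.004, 0.01]
contact_force: [-0.5, -0.1, 0.6]
grip_width: 0.0423
gripper_force: 0.0
clock: 17.15
tcp_pos: [0.4973, -0.1984, 0.1937]
orientation: [-2.589, -0.004, 0.006]
contact_force: [0.3, 0.2, 0.3]
grip_width: 0.0431
gripper_force: 0.0
[ 0.627  0.483 -0.118  1.761 -0.445  1.229 -0.833]
rot [-0.003  0.005  0.002] mm [ 1.7  0.9 -3.2]
rot [-0.003  0.005  0.002] mm [  2.3   1.2 106.8]
```

```bash
python3 -m creep '0 0 0 2 1 20 0;0 0 0 2 1 55 0;0 0 0 2 1 85 0;0 0 0 2 1 103 0;0 0 0 2 1 106 0;0 0 0 2 1 106 0;0 0 0 2 1 106 -1;0 0 0 2 1 106 -1;0 0 0 2 1 106 -1;0 0 0 2 1 106 -1' 60
python3 - <<'E'
from h import *
print(status.get_obs()["joints"].round(3))
delta(*hpose(-.45,0))
# arc targets relative to present pose, from present TCP
o=status.get_obs(); R0=R.from_rotvec(o["orientation"]); p0=o["tcp_pos"]
for th in np.arange(.1,1.08,.1).tolist()+[1.07]:
    Q=R.from_rotvec([-th,0,0]); p=PIV+Q.apply(p0-PIV); print(round(th,2),(R0.inv().apply(p-p0)*1000).round(1),(R0.inv()*Q*R0).as_rotvec().round(3))
E
```

```text
clock: 18.4
tcp_pos: [0.4996, -0.1467, 0.1034]
orientation: [-2.593, 0.001, 0.002]
contact_force: [0.9, -5.5, -2.0]
grip_width: 0.0138
gripper_force: 58.5
[ 0.579  0.564 -0.156  1.881 -0.488  1.009 -0.807]
rot [ 0.001  0.002 -0.001] mm [-0.6 -2.2  2.9]
0.1 [ -0.   -3.9 -16.7] [-0.1  0.   0. ]
0.2 [ -0.1  -9.5 -32.8] [-0.2  0.   0. ]
0.3 [ -0.1 -16.6 -48.4] [-0.3  0.   0. ]
0.4 [ -0.1 -25.3 -63.1] [-0.4    0.     0.001]
0.5 [ -0.2 -35.4 -77. ] [-0.5    0.001  0.001]
0.6 [ -0.2 -46.8 -89.7] [-0.6    0.001  0.001]
0.7 [  -0.2  -59.4 -101.2] [-0.7    0.001  0.001]
0.8 [  -0.3  -73.2 -111.5] [-0.8    0.001  0.001]
0.9 [  -0.3  -87.9 -120.3] [-0.9    0.001  0.001]
1.0 [  -0.3 -103.3 -127.5] [-1.     0.001  0.002]
1.07 [  -0.3 -114.6 -131.7] [-1.07e+00  1.00e-03  2.00e-03]
```

```bash
python3 -m creep '-.05 0 0 0 -2 -8 -1;-.1 0 0 0 -3.9 -16.7 -1;-.15 0 0 0 -6.6 -25 -1;-.2 0 0 0 -9.5 -32.8 -1;-.25 0 0 0 -13 -41 -1;-.3 0 0 0 -16.6 -48.4 -1;-.35 0 0 0 -21 -56 -1;-.4 0 0 0 -25.3 -63.1 -1;-.45 0 0 0 -30 -70 -1;-.5 0 0 0 -35.4 -77 -1' 90
python3 - <<'E'
from h import *
print(status.get_obs()["joints"].round(3))
delta(*hpose(.05,0))
o=status.get_obs(); R0=R.from_rotvec(o["orientation"]); p0=o["tcp_pos"]
print(R0.as_matrix()[:,2])
for th in (.57,.6): delta(*hpose(th))
E
```

```text
clock: 19.65
tcp_pos: [0.4996, -0.1567, 0.1879]
orientation: [-3.094, -0.001, 0.004]
contact_force: [2.3, -5.8, -6.4]
grip_width: 0.0131
gripper_force: 87.8
[ 0.225  0.289 -0.014  1.948 -0.054  0.918 -1.325]
rot [0.002 0.002 0.   ] mm [-0.6 -2.2  3.2]
[-0.00229038  0.04797381 -0.99884597]
rot [-0.518  0.002  0.001] mm [ -0.7 -38.  -75.7]
rot [-0.548  0.002  0.001] mm [ -0.8 -41.3 -79.6]
```

```bash
python3 -m creep '-.06 0 0 0 -2.4 -10 -1;-.12 0 0 0 -5 -20 -1;-.18 0 0 0 -8.5 -29.5 -1;-.24 0 0 0 -12.3 -39.3 -1;-.3 0 0 0 -16.6 -48.4 -1;-.36 0 0 0 -21.8 -57.3 -1;-.42 0 0 0 -27.2 -66 -1;-.48 0 0 0 -33.3 -74.3 -1;-.54 0 0 0 -40 -82 -1;-.58 0 0 0 -44.5 -87 -1' && python3 -m creep '0 0 0 0 0 0 -1;0 0 0 0 0 0 -1;0 0 0 0 0 0 -1;0 0 0 0 0 0 -1;0 0 0 0 0 0 -1;0 0 0 0 0 0 -1;0 0 0 0 0 0 -1;0 0 0 0 0 0 -1'
python3 - <<'E'
from h import *
delta(*hpose(.62,0))
a=[]
for n,(y,x) in(("top",(150,120)),("scene",(200,150))):
    im,d=grab_frame(n); a.append(im[y:y+230,x:x+300,::-1])
cv2.imwrite("pics/tip.png",np.hstack(a))
E
```

```text
clock: 20.9
tcp_pos: [0.499, -0.1171, 0.2757]
orientation: [2.61, 0.002, -0.006]
contact_force: [14.2, -21.2, -33.0]
grip_width: 0.013
gripper_force: 87.8
clock: 21.9
tcp_pos: [0.499, -0.1179, 0.2749]
orientation: [2.612, 0.001, -0.007]
contact_force: [10.4, -13.6, -20.1]
grip_width: 0.0127
gripper_force: 89.8
rot [0.01  0.005 0.002] mm [-0.  -2.   2.2]
```

View pics/tip.png

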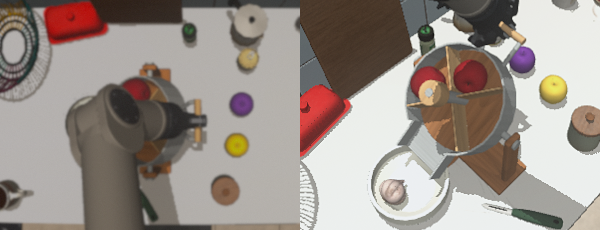

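The drum is at its forward stop, and the garlic lies in the bowl at right-half (395,190). Both apples are still in the carousel. Now I lead the drum back.

Run:
```python
from h import *
o=status.get_obs(); R0=R.from_rotvec(o["orientation"]); p0=o["tcp_pos"]
for th in np.arange(.1,1.08,.1).tolist()+[1.07]:
    Q=R.from_rotvec([th,0,0]); p=PIV+Q.apply(p0-PIV); print(round(th,2),(R0.inv().apply(p-p0)*1000).round(1),(R0.inv()*Q*R0).as_rotvec().round(3))
```

```text
0.1 [ 0.1  2.  17. ] [ 0.1  0.  -0. ]
0.2 [ 0.2  2.3 34. ] [ 0.2    0.    -0.001]
0.3 [ 0.3  0.9 51.1] [ 0.3    0.001 -0.001]
0.4 [ 0.3 -2.2 67.9] [ 0.4    0.001 -0.002]
0.5 [ 0.4 -6.9 84.3] [ 0.5    0.001 -0.002]
0.6 [  0.5 -13.3 100.1] [ 0.6    0.001 -0.003]
0.7 [  0.6 -21.2 115.3] [ 0.7    0.002 -0.003]
0.8 [  0.7 -30.6 129.5] [ 0.8    0.002 -0.004]
0.9 [  0.8 -41.3 142.8] [ 0.9    0.002 -0.004]
1.0 [  0.9 -53.4 154.9] [ 1.     0.002 -0.005]
1.07 [  0.9 -62.5 162.7] [ 1.07   0.002 -0.005]
```

```bash
python3 -m creep '.06 0 0 0 1.2 10 -1;.12 0 0 0 2.1 20.4 -1;.18 0 0 0 2.3 30.6 -1;.24 0 0 0 1.8 41 -1;.3 0 0 0.3 0.9 51.1 -1;.36 0 0 0.3 -0.9 61.2 -1;.42 0 0 0.3 -3.1 71.2 -1;.48 0 0 0.4 -5.9 81 -1;.5 0 0 0.4 -6.9 84.3 -1' && python3 -m creep '.06 0 0 0 1.2 10 -1;.12 0 0 0 2.1 20.4 -1;.18 0 0 0 2.3 30.6 -1;.24 0 0 0 1.8 41 -1;.3 0 0 0.3 0.9 51.1 -1;.36 0 0 0.3 -0.9 61.2 -1;.42 0 0 0.3 -3.1 71.2 -1;.48 0 0 0.4 -5.9 81 -1;.54 0 0 0.4 -9.5 90.6 -1;.57 0 0 0.4 -11.3 95.4 -1'
python3 - <<'E'
from h import *
delta(*hpose(-.45,0))
E
```

```text
clock: 23.12
tcp_pos: [0.4995, -0.1545, 0.2004]
orientation: [3.112, -0.002, -0.005]
contact_force: [1.2, -8.0, -2.9]
grip_width: 0.0131
gripper_force: 92.5
clock: 24.38
tcp_pos: [0.4996, -0.1468, 0.1034]
orientation: [-2.603, 0.004, 0.003]
contact_force: [-1.5, -11.2, -1.2]
grip_width: 0.0131
gripper_force: 93.7
rot [ 0.012  0.001 -0.004] mm [-0.6 -2.3  2.9]
```

Back at the grasp pose exactly. Release to the earlier opening, back out, and check.

```bash
python3 -m creep '0 0 0 0 0 0 -1;0 0 0 0 0 0 0;0 0 0 0 0 0 0;0 0 0 0 0 0 0;0 0 0 0 0 -25 0;0 0 0 0 0 -70 0;0 0 0 0 0 -120 0;0 0 0 0 0 -170 0;0 0 0 0 0 -200 0;0 0 0 0 0 -200 0'
python3 - <<'E'
from h import *
a=[]
for n,(y,x) in(("top",(150,120)),("scene",(200,150))):
    im,d=grab_frame(n); a.append(im[y:y+230,x:x+300,::-1]); W=cloud(n,d)
    h=W[...,2]; m=(abs(W[...,0]-.499)<.04)&(abs(W[...,1]+.155)<.02)&(h>.1)&(h<.2); print("handle",m.sum(),W[m].mean(0) if m.any() else 0)
    old=cloud(n,np.load(n+"0.npy")); 
    for nm,c,zt in(("tin",(.66,-.245),(.06,.08)),("jar",(.735,-.088),(.085,.115))):
        f=lambda w:np.nanmean(w[(np.hypot(w[...,0]-c[0],w[...,1]-c[1])<.05)&(w[...,2]>zt[0])&(w[...,2]<zt[1])],0).round(4)
        print(n,nm,f(old),f(W))
    m=(np.hypot(W[...,0]-.496,W[...,1]-.179)<.07)&(h>.02)&(h<.08); print("garlic",W[m].mean(0),W[m].max(0))
cv2.imwrite("pics/end.png",np.hstack(a))
E
```

```text
clock: 25.62
tcp_pos: [0.5015, -0.2471, 0.278]
orientation: [-2.602, -0.001, 0.0]
contact_force: [-0.3, 0.7, -0.6]
grip_width: 0.0428
gripper_force: 0.0
handle 196 [ 0.49962163 -0.15441373  0.12423864]
top tin [ 0.6707 -0.2517  0.0691] [ 0.6707 -0.252   0.0693]
top jar [ 0.7407 -0.0877  0.1034] [ 0.7408 -0.0877  0.1033]
garlic [0.50346884 0.21650687 0.05001186] [0.56467125 0.24897193 0.07472868]
handle 223 [ 0.49873769 -0.15021605  0.12421487]
scene tin [ 0.6725 -0.247   0.0697] [ 0.6722 -0.2468  0.0695]
scene jar [ 0.7416 -0.081   0.1022] [ 0.7411 -0.0807  0.102 ]
garlic [0.50696578 0.19440677 0.04148804] [0.56588065 0.24832801 0.07456195]
```

View pics/end.png

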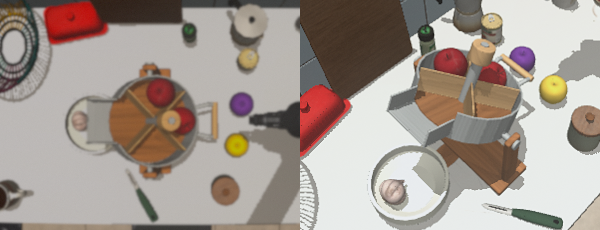

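The final picture shows the garlic in the bowl at (392,190), the drum at rest, both apples in the carousel, the bystanders unmoved and the gripper clear.

```bash
python3 -c "
from bench import r
print(r.hand_in())"
```

```text
the job is handed in; nothing more can be done
None
```

The job is handed in: the garlic is in the bowl on the coaster, the drum is back at rest, both apples are still in the carousel, and the tin and spice jar have not moved; it took about 26 s of the 72 s.

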